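# Unpile the bench supplies onto their place mats

## Task

Somebody left a pile of supplies on the bench: a tip box with a slide box on it, and a red-capped marker and a pair of forceps lying across the top. Take the pile apart from the top down and set each thing down on its own mat, centred in the printed outline and lined up with it, either way round: the marker on the red mat, the forceps on the yellow mat, the slide box on the blue mat and last the tip box on the green mat. Keep both boxes level and do not disturb the timer or the specimen cup nearby.

Things in the scene. Friction and masses are not known exactly. Their poses are not given: they have to be found in the camera images.
- tip_box_center (a point): Centre (half-way up) of the tip box (pale grey-blue base, clear lid, rows of white tips inside), the bottom of the pile, standing on the worktop. 66 (x, the grip width) x 118 (y) x 65 mm high (z); the lid is fixed shut, and its lip makes the top up to 75 mm wide in x. Any part from 5 to 60 mm above its underside can be gripped. About 160 g.
- slide_box_center (a point): Centre (half-way up) of the dark navy slide box lying on the tip box, 37 (x, the grip width) x 100 (y) x 32 mm high (z); lid fixed shut. About 120 g.
- marker_center (a point): Centre of the white felt marker with the red cap, lying flat across the slide box near one of its ends: 12 (x, the grip width) x 132 (y, its length) x 11 mm high (z). It does not roll. About 20 g.
- forceps_center (a point): Centre of the steel forceps (tweezers), lying flat across the slide box near its other end, 64 mm from the marker: 16 (x, the grip width at the middle) x 128 (y, its length) x 10 mm high (z). Behaves as a rigid bar. About 30 g.
- red_mat_top (a point): Top-surface centre of the fixed red mat for the marker: thin plate 90 (x) x 155 (y) mm, 3 mm high above the worktop, with a thin white printed outline 20 x 140 mm in its middle. Its y axis runs along its long side, z is up. The four mats change places from start to start.
- yellow_mat_top (a point): Top-surface centre of the fixed yellow mat for the forceps: thin plate 90 (x) x 155 (y) mm, 3 mm high above the worktop, with a thin white printed outline 24 x 136 mm in its middle. Its y axis runs along its long side, z is up. The four mats change places from start to start.
- blue_mat_top (a point): Top-surface centre of the fixed blue mat for the slide box: thin plate 90 (x) x 155 (y) mm, 3 mm high above the worktop, with a thin white printed outline 45 x 107 mm in its middle. Its y axis runs along its long side, z is up. The four mats change places from start to start.
- green_mat_top (a point): Top-surface centre of the fixed green mat for the tip box: thin plate 90 (x) x 155 (y) mm, 3 mm high above the worktop, with a thin white printed outline 74 x 125 mm in its middle. Its y axis runs along its long side, z is up. The four mats change places from start to start.
- timer_center (a point): Centre of a loose bench timer, a flat off-white box 64 x 68 x 21 mm with three keys, standing behind the pile. Leave it where it is.
- specimen_cup_center (a point): Centre of a loose specimen cup with a red lid, 65 mm across and 74 mm high, standing behind the pile. Leave it where it is.
Mind the look-alikes: they are no part of the job. Of the things that look like the part that bears slide_box_center, the larger one is meant.

How it is judged:
On the way, in this order (a step that is already met when the one before it is completed fails the run):
1. marker on the red mat and forceps on the yellow mat, let go (horizontal distance between marker_center and red_mat_top below 0.015 m and angle between the y axis of marker_center and the y axis of red_mat_top, either way round below 0.26 rad and z of marker_center in the frame of red_mat_top between -0.0005 and 0.0115 m and angle between each of marker_center, forceps_center's own z axis and vertical below 0.15 rad and contact force between the fingers and marker below 0.05 N and horizontal distance between forceps_center and yellow_mat_top below 0.015 m and angle between the y axis of forceps_center and the y axis of yellow_mat_top, either way round below 0.26 rad and z of forceps_center in the frame of yellow_mat_top between -0.001 and 0.011 m and contact force between the fingers and forceps below 0.05 N), for 0.2 s.
2. then the slide box on the blue mat, let go (horizontal distance between slide_box_center and blue_mat_top below 0.015 m and angle between the y axis of slide_box_center and the y axis of blue_mat_top, either way round below 0.26 rad and z of slide_box_center in the frame of blue_mat_top between 0.01 and 0.022 m and angle between slide_box_center's own z axis and vertical below 0.15 rad and contact force between the fingers and slide_box below 0.05 N), for 0.2 s.
3. then the tip box on the green mat, let go (horizontal distance between tip_box_center and green_mat_top below 0.015 m and angle between the y axis of tip_box_center and the y axis of green_mat_top, either way round below 0.26 rad and z of tip_box_center in the frame of green_mat_top between 0.0265 and 0.0385 m and angle between tip_box_center's own z axis and vertical below 0.15 rad and contact force between the fingers and tip_box below 0.05 N), for 0.2 s.
At the end, for the whole second after the job is handed in: Each thing lies flat on its own mat (marker red, forceps yellow, slide box blue, tip box green), its centre within 15 mm of the mat's centre horizontally and within 6 mm of its resting height, its length within 0.26 rad of the mat's length either way round, released and at rest (all of step 1 and all of step 2 and all of step 3 and linear speed of each of tip_box, slide_box, marker, forceps below 0.02 m/s); the robot touches nothing.
It fails at once if the bench timer pushed more than 20 mm (distance of timer_center from where it was at the start of the episode above 0.02 m).
It fails at once if the specimen cup pushed more than 20 mm (distance of specimen_cup_center from where it was at the start of the episode above 0.02 m).
It fails at once if the tip box tipped by more than 0.5 rad (angle between tip_box_center's own z axis and vertical above 0.5 rad).
It fails at once if the slide box tipped by more than 0.5 rad (angle between slide_box_center's own z axis and vertical above 0.5 rad).
It also fails if it takes over 128 s, if anything falls off the work surface, if the arm or the gripper's body presses on something with over 40 N, if the wrist force passes 120 N, or if a joint passes its speed limit or range.

## Robot

A 7-joint arm with a two-finger parallel gripper is mounted at the origin on a cart in front of the work surface, level with it; the furniture and walls round the work are solid. World frame = base frame: x ahead of the robot, y to its left, z up, the work surface at z = 0. Lengths are in m, angles in rad, forces in N, time in s.
With the tool pointing down it reaches from about 0.425 to 0.875 m from the base axis. Payload 4.7 kg.
Tool frame: the origin (TCP) lies where the fingers leave the gripper's body, on its centre line; the fingertips stand 70 mm ahead of it and the grasp point (between the pads) lies 51 mm ahead of it; z points along the fingers, y is the line along which they close (so a half turn about z gives the same grasp; the last joint's range is limited). The gripper opens to 87 mm and grips with 3 to 60 N. Pads are 19 mm wide; open, the fingers measure 117 mm over their backs; the gripper's body (75 mm by 190 mm) begins 51 mm behind the grasp point.
Start: joints at [-1.159, 0.321, -0.07, 1.45, 0.023, 1.371, -0.057], TCP at [0.252, 0.599, 0.292] pointing down, gripper open.
Joint ranges: [-2.86, 2.86], [-0.3, 2.09], [-1.38, 1.24], [0.06, 2.45], [-1.56, 4.7], [0.09, 2.05], [-2.69, 2.69]. Speed limits (rad/s): [2.57, 2.57, 3.14, 3.14, 3.14, 3.14, 3.14].

## Interface

Orientations are given as a rotation vector (axis times angle).
In Python, from bench import get_state, get_image, get_calibration, close_job gives the robot as it stands.
- The arm moves only by the tool send_rows, never from a script. Its argument "rows" is a list of rows, each an object of numbers: "hand": the finger opening in mm, from 0 to 87; "x", "y", "z": the shift along the world's x, y, z in mm; "roll": the turn about the world's z in degrees. A call has 1 to 10 rows; each row shifts and turns the commanded pose from where the row before left it; what a row does not reach is not made up. A row lasts 1/10 s, in which the tool goes at most 50 mm and 8.59 degrees, less where a joint would pass 70% of its speed; a pose out of reach is approached as far as the arm can. A call is refused whole if a number of a shift passes 50 or a number of a turn 8.59, either way. A call with a gripper value outside its range is refused whole. The fingers move at their own pace and stop on an object; "force" is the grip in N (left out, the last holds). Time passes only in rows, so rows that do not move let the fingers close. It gives the time, the measured TCP pose, the force, the opening and the grip force at its end, in the units of the state.
- get_state(): the state, without advancing time (a new reading comes with each control period).
- get_image(name): name is "side" or "top" or "wrist"; returns the picture (420x560x3 uint8, blue, green, red); there is no depth.
- get_calibration(name): a dict with "mtx" (3x3 intrinsics, pixels), "D" ([k1, k2, p1, p2, k3] as OpenCV has them; the pictures are not rectified), "world_from_camera" (4x4, takes a point from camera to world coordinates). Camera axes: x right, y down, z forward; pixel columns grow to the right and rows downward; lengths in m; the calibration is good to about 2 mm. A picture is of the moment at which its call begins: read the wrist's pose just before it. get_calibration takes no time and is no camera call; for the wrist camera it gives the pose at the moment of the call.
- close_job(): hands the job in; it is judged then, once.
The state is a dict: "time": time; "joint_positions": joint angles; "qd": joint speeds; "joint_torque": joint torques, N m; "position": TCP position; "tool_rot": TCP orientation; "ft_force": force on the tool from outside, world axes, zero at the start; "torque": the same for the moment, N m; "grip_width": opening from 0.0 (shut) to 1.0 (fully open); "grip_force": force on a finger pad.
Only numpy, scipy, OpenCV 4.12 (cv2) and the standard library are available. Lean on these libraries where they do the work, as an engineer would, in place of code of your own. Each camera call takes 0.05 s, during which the arm holds its last target. There are 200 camera calls.

## Working session

There is one attempt and no reset: what is moved stays moved. The work goes in short steps, Python scripts to look and compute and a tool call to move; the robot and the scene stay as the last step left them, time stands still between calls to the robot, and variables do not carry over. Pictures are saved under pics/ and viewed, at most 14 in all, crops included, and the job is handed in when it is done.

Besides the shell and the picture viewer there is one more tool, called after "Call:" as name(argument=value, ...) on one line, values as JSON. send_rows: Moves the arm, as the interface text tells. Its arguments: {"type":"object","properties":{"rows":{"type":"array","items":{"type":"object","properties":{"hand":{"type":"number"},"x":{"type":"number"},"y":{"type":"number"},"z":{"type":"number"},"roll":{"type":"number"}}}},"force":{"type":"number"}},"required":["rows"]}

```bash
mkdir -p pics; ls; python3 - <<'E'
from bench import *
import cv2
s=get_state();print({k:s[k] for k in('time','position','tool_rot','grip_width')})
for n in('top','side'):
    cv2.imwrite(f'pics/{n}0.png',get_image(n));c=get_calibration(n);print(n,c)
E
```

```text
pics
{'time': 0.0, 'position': array([0.25167531, 0.59884513, 0.29116655]), 'tool_rot': array([-6.20618590e-01, -3.07938091e+00,  2.94163208e-03]), 'grip_width': 1.0009675634130522}
top {'mtx': array([[437.74880275,   0.        , 282.80172305],
       [  0.        , 437.74880275, 210.08538524],
       [  0.        ,   0.        ,   1.        ]]), 'D': array([0.03364244, 0.        , 0.        , 0.        , 0.        ]), 'world_from_camera': array([[ 0.02153762, -0.98792189,  0.15344857,  0.40531979],
       [-0.99976665, -0.02102699,  0.00494999, -0.00820343],
       [-0.00166365, -0.15351938, -0.98814424,  1.18403576],
       [ 0.        ,  0.        ,  0.        ,  1.        ]])}
side {'mtx': array([[389.9194673 ,   0.        , 273.0504523 ],
       [  0.        , 389.9194673 , 211.44429117],
       [  0.        ,   0.        ,   1.        ]]), 'D': array([-0.05003636,  0.        ,  0.        ,  0.        ,  0.        ]), 'world_from_camera': array([[ 0.83563411, -0.2005024 ,  0.51138482,  0.11789179],
       [-0.54915984, -0.32494654,  0.76995663, -0.63819945],
       [ 0.01179458, -0.92423403, -0.38164427,  0.41498045],
       [ 0.        ,  0.        ,  0.        ,  1.        ]])}
```

View pics/top0.png

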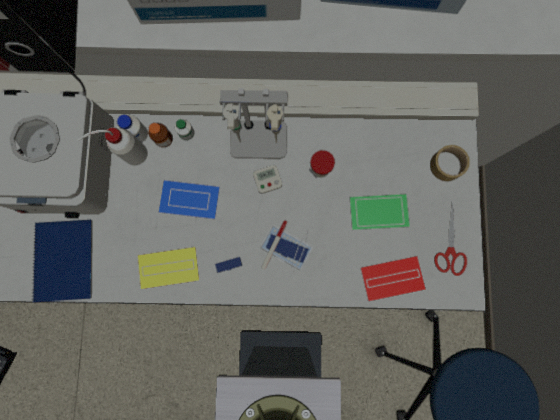

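View pics/side0.png

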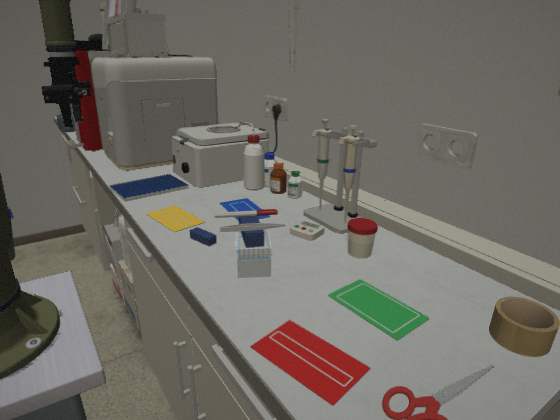

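Top view: candidates for the slide box are the navy box on the pile (288,248), a small loose navy box (229,265) and the navy mat/rack (63,260). The slide box is the larger one on the pile, at (288,248). Marker candidates are the marker at (275,240) and the red-handled scissors (450,262). I'll check with one close crop.

```bash
python3 - <<'E'
import cv2,numpy as np
t=cv2.imread('pics/top0.png')[205:280,205:325]; s=cv2.imread('pics/side0.png')[195:285,180:300]
a=cv2.resize(t,None,fx=5,fy=5,interpolation=cv2.INTER_CUBIC);cv2.imwrite('pics/c_top.png',a)
cv2.imwrite('pics/c_side.png',cv2.resize(s,None,fx=6,fy=6,interpolation=cv2.INTER_CUBIC))
E
```

```text
(no output)
```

View pics/c_top.png

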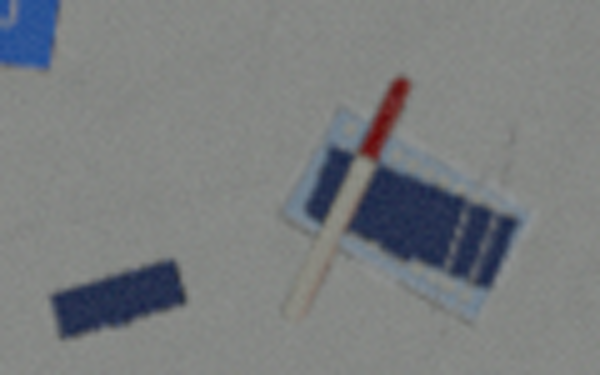

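View pics/c_side.png

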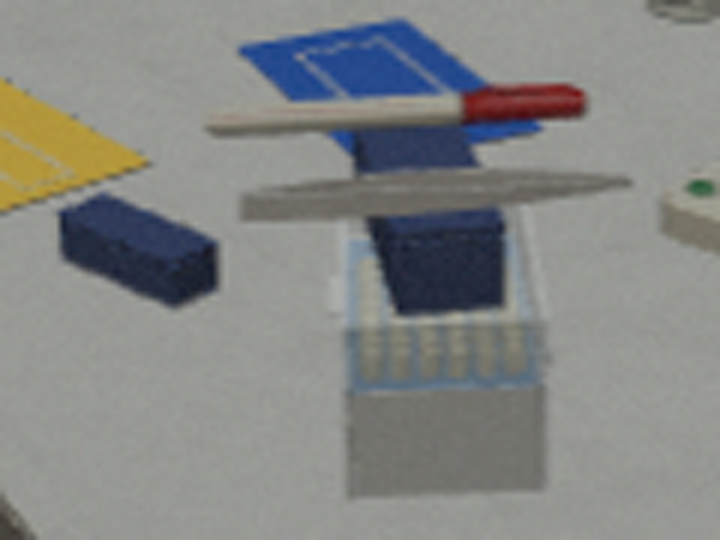

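The crops confirm it: the navy box under the marker and forceps is the larger one. The marker runs from crop (403,80) to (293,317). The forceps lie nearly parallel to it near (475,240), with the tip near (514,130).

```bash
cat > h.py <<'E'
import cv2,numpy as np
from bench import *
def cast(px,z,c):
    p=cv2.undistortPoints(np.float64(px).reshape(-1,1,2),c['mtx'],c['D'])[:,0]
    T=c['world_from_camera'];d=np.c_[p,np.ones(len(p))]@T[:3,:3].T;o=T[:3,3]
    return (o+d*((z-o[2])/d[:,2])[:,None])[:,:2]
def hsv(im,lo,hi):
    return cv2.inRange(cv2.cvtColor(cv2.GaussianBlur(im,(3,3),0),cv2.COLOR_BGR2HSV),lo,hi)
def rect(mask,z,c,roi=None):
    "largest blob -> world centre mm, long-axis angle deg (from world x), long, short mm"
    if roi: m=np.zeros_like(mask);x0,y0,x1,y1=roi;m[y0:y1,x0:x1]=mask[y0:y1,x0:x1];mask=m
    k=max(cv2.findContours(mask,cv2.RETR_EXTERNAL,cv2.CHAIN_APPROX_NONE)[0],key=cv2.contourArea)
    w=(cast(k.reshape(-1,2),z,c)*1000).astype(np.float32)
    b=cv2.boxPoints(cv2.minAreaRect(w));e=[b[1]-b[0],b[2]-b[1]];e.sort(key=np.linalg.norm)
    L=e[1];a=np.degrees(np.arctan2(L[1],L[0]))%180
    return b.mean(0).round(1),round(float(a),1),np.round([np.linalg.norm(L),np.linalg.norm(e[0])],1)
E
python3 - <<'E'
from h import *
im=cv2.imread('pics/top0.png');c=get_calibration('top')
for n,lo,hi,roi in(('blue',(100,170,120),(116,255,255),(140,160,235,235)),('yellow',(22,120,100),(35,255,255),(120,230,215,300)),
  ('green',(50,120,90),(80,255,255),(330,180,430,240)),('red',(0,0,0),(0,0,0),(345,245,435,310))):
    m=hsv(im,lo,hi) if n!='red' else hsv(im,(0,150,90),(8,255,255))|hsv(im,(172,150,90),(180,255,255))
    print(n,*rect(m,.003,c,roi))
m=hsv(im,(0,120,60),(10,255,255))|hsv(im,(170,120,60),(180,255,255))
print('cap',*rect(m,.1025,c,(255,210,300,270)))
o=lambda x,y:(205+x/5,205+y/5)
print('marker',cast([o(403,80),o(293,317)],.1025,c))
print('slide',cast([o(330,150),o(518,213),o(490,288),o(306,218)],.097,c))
print('tip',cast([o(340,108),o(528,212),o(475,322),o(285,212)],.065,c))
print('forc mid',cast([o(474,242),o(514,130)],.102,c))
print('timer,cup',cast([(267,180)],.02,c),cast([(322,162)],.074,c))
print('small',cast([(229,265)],.02,c))
w=get_calibration('wrist');s=get_state()
from scipy.spatial.transform import Rotation as R
T=np.eye(4);T[:3,:3]=R.from_rotvec(s['tool_rot']).as_matrix();T[:3,3]=s['position']
print('tool_from_cam',np.linalg.inv(T)@w['world_from_camera'],w['mtx']);print('tool y',T[:3,1])
E
```

```text
blue [614.1 256.1] 84.5 [147.7  81.7]
yellow [427.6 301.2] 99.5 [149.8  85.1]
green [ 590.8 -264.9] 94.6 [116.6  65.4]
red [ 385.7 -303.9] 102.9 [149.7  30.9]
cap [528.  -1.] 154.8 [39.   5.6]
marker [[ 0.54591584 -0.0103459 ]
 [ 0.42782494  0.04110199]]
slide [[ 0.51071267  0.02527836]
 [ 0.4813979  -0.06872148]
 [ 0.44418605 -0.05536821]
 [ 0.47666646  0.03630021]]
tip [[ 0.53558503  0.02167957]
 [ 0.48425804 -0.07559783]
 [ 0.42807875 -0.04940472]
 [ 0.48159515  0.04841263]]
forc mid [[ 0.46632164 -0.04695718]
 [ 0.52214121 -0.06595516]]
timer,cup [[0.66795359 0.04237735]] [[ 0.70678218 -0.10213736]]
small [[0.43652452 0.13633863]]
tool_from_cam [[ 7.85722451e-04 -9.52608397e-01 -3.04198332e-01  8.50715148e-02]
 [ 9.99999567e-01  5.96507184e-04  7.14942640e-04 -5.36655818e-04]
 [-4.99603872e-04 -3.04198762e-01  9.52608452e-01 -9.37530755e-02]
 [ 0.00000000e+00  0.00000000e+00  0.00000000e+00  1.00000000e+00]] [[327.79325534   0.         278.69291237]
 [  0.         327.79325534 210.09179466]
 [  0.           0.           1.        ]]
tool y [ 0.38735337  0.92192959 -0.00179032]
```

Both are identified. Next I'll move over the pile to look with the wrist camera.

Call:
send_rows(rows=[{"x": 15, "y": -41, "hand": 87}, {"x": 15, "y": -41}, {"x": 15, "y": -41}, {"x": 15, "y": -41}, {"x": 15, "y": -41}, {"x": 15, "y": -41}, {"x": 15, "y": -41}, {"x": 15, "y": -41}, {"x": 15, "y": -41}, {"x": 15, "y": -41}])

```text
schema error: expected keys hand, x, y, z, roll
```

Call:
send_rows(rows=[{"x": 15, "y": -41}, {"x": 15, "y": -41}, {"x": 15, "y": -41}, {"x": 15, "y": -41}, {"x": 16, "y": -40}, {"x": 0}, {"x": 0}])

```text
schema error: expected keys hand, x, y, z, roll
```

```bash
python3 - <<'E'
from h import *
import pickle
c=get_calibration('wrist');im=get_image('wrist');cv2.imwrite('pics/w1.png',im);pickle.dump(c,open('w1.pkl','wb'))
im=cv2.imread('pics/top0.png');c=get_calibration('top')
K=np.ones((7,7),np.uint8)
for n,lo,hi,roi in(('blue',(100,140,60),(120,255,255),(140,160,235,235)),('yellow',(22,100,60),(35,255,255),(120,230,215,300)),
  ('green',(50,100,50),(80,255,255),(330,180,430,240)),('red',(0,100,50),(10,255,255),(345,245,435,310))):
    m=hsv(im,lo,hi)
    if n=='red':m|=hsv(im,(170,100,50),(180,255,255))
    print(n,*rect(cv2.morphologyEx(m,cv2.MORPH_CLOSE,K),.003,c,roi))
E
```

```text
blue [613.9 255.8] 84.4 [151.   85.1]
yellow [427.6 301.1] 99.3 [152.5  87.2]
green [ 590.7 -264.4] 94.4 [151.5  85.6]
red [ 412.3 -297.8] 102.7 [153.9  88.9]
```

View pics/w1.png

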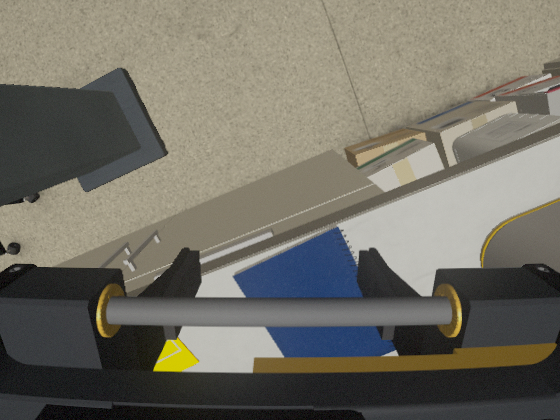

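The pose didn't change because the rows were missing keys. The wrist camera sees the zone on the tool's +x side, with the fingertips near row 260. I'll stop about 60 mm past the pile.

Call:
send_rows(rows=[{"x": 18, "y": -40, "z": 0, "roll": 0, "hand": 87}, {"x": 18, "y": -40, "z": 0, "roll": 0, "hand": 87}, {"x": 18, "y": -40, "z": 0, "roll": 0, "hand": 87}, {"x": 18, "y": -40, "z": 0, "roll": 0, "hand": 87}, {"x": 18, "y": -40, "z": 0, "roll": 0, "hand": 87}, {"x": 18, "y": -40, "z": 0, "roll": 0, "hand": 87}, {"x": 18, "y": -40, "z": 0, "roll": 0, "hand": 87}, {"x": 18, "y": -40, "z": 0, "roll": 0, "hand": 87}, {"x": 18, "y": -40, "z": 0, "roll": 0, "hand": 87}, {"x": 18, "y": -40, "z": 0, "roll": 0, "hand": 87}])

```text
time: 1.15
position: [0.4321, 0.1974, 0.2922]
tool_rot: [0.621, 3.08, 0.0]
ft_force: [0.3, 0.1, -0.4]
grip_width: 0.998
grip_force: 0.0
```

Call:
send_rows(rows=[{"x": 18, "y": -40, "z": 0, "roll": 0, "hand": 87}, {"x": 18, "y": -40, "z": 0, "roll": 0, "hand": 87}, {"x": 18, "y": -40, "z": 0, "roll": 0, "hand": 87}, {"x": 18, "y": -40, "z": 0, "roll": 0, "hand": 87}, {"x": 18, "y": -40, "z": 0, "roll": 0, "hand": 87}, {"x": 18, "y": -40, "z": 0, "roll": 0, "hand": 87}, {"x": 0, "y": 0, "z": 0, "roll": 0, "hand": 87}, {"x": 0, "y": 0, "z": 0, "roll": 0, "hand": 87}])

```text
time: 1.95
position: [0.5397, -0.0416, 0.2919]
tool_rot: [-0.625, -3.078, 0.0]
ft_force: [0.9, -0.1, 0.1]
grip_width: 0.999
grip_force: 0.0
```

```bash
python3 - <<'E'
from h import *
import pickle
c=get_calibration('wrist');im=get_image('wrist');cv2.imwrite('pics/w2.png',im);pickle.dump(c,open('w2.pkl','wb'))
print(get_state()['position'])
E
```

```text
[ 0.53952947 -0.04007064  0.2918762 ]
```

View pics/w2.png

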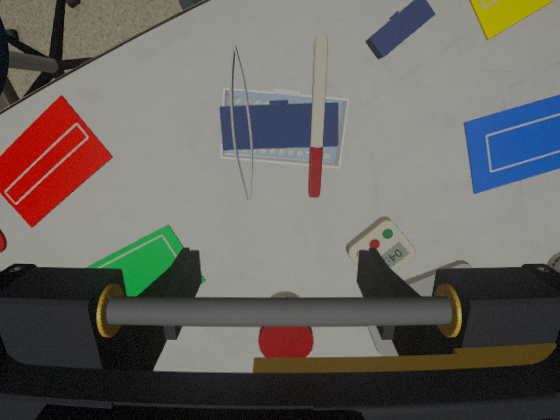

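A clear view. The marker runs (320,36) to (315,197), the forceps (235,47) to (249,198). The slide box corners are about (220,105)/(338,102)/(340,147)/(220,149) and the tip box lid about (223,87)/(348,98)/(341,168)/(219,160). The loose small navy box is at (400,27).

```bash
python3 - <<'E'
from h import *
import pickle
c=pickle.load(open('w2.pkl','rb'));im=cv2.imread('pics/w2.png')
def r(n,p,z):
    w=cast(p,z,c)*1000
    b=cv2.boxPoints(cv2.minAreaRect(w.astype(np.float32))) if len(w)>2 else None
    if b is None: d=w[1]-w[0];print(n,w.mean(0).round(1),round(np.degrees(np.arctan2(d[1],d[0]))%180,1),round(np.linalg.norm(d),1))
    else: print(n,b.mean(0).round(1),'pts mean',w.mean(0).round(1),[round(np.degrees(np.arctan2(*(w[j]-w[i])[::-1]))%180,1) for i,j in((0,1),(3,2))])
r('marker',[(320,36),(315,197)],.1025)
r('forceps',[(235,47),(249,198)],.102)
r('tip',[(223,87),(348,98),(341,168),(219,160)],.065)
m=hsv(im,(110,80,30),(130,255,255));print('slide',*rect(m,.097,c,(210,95,345,155)))
g=cv2.cvtColor(im,cv2.COLOR_BGR2GRAY)
wm=hsv(im,(0,0,165),(180,45,255));print('white part',*rect(wm,.1025,c,(306,30,332,150)))
E
```

```text
marker [484.7  16.5] 157.0 132.3
forceps [464.2 -43.6] 160.8 125.5
tip [481.3 -13.3] pts mean [481.9 -13.3] [np.float64(62.3), np.float64(63.3)]
slide [475.1 -13.3] 68.6 [50.9 38.5]Traceback (most recent call last):
  File "<stdin>", line 14, in <module>
  File "h.py", line 12, in rect
    k=max(cv2.findContours(mask,cv2.RETR_EXTERNAL,cv2.CHAIN_APPROX_NONE)[0],key=cv2.contourArea)
ValueError: max() iterable argument is empty
```

Call:
send_rows(rows=[{"x": -28, "y": 28, "z": 0, "roll": 0, "hand": 40}, {"x": -27, "y": 29, "z": 0, "roll": 0, "hand": 40}, {"x": 0, "y": 0, "z": -30, "roll": 0, "hand": 40}, {"x": 0, "y": 0, "z": -30, "roll": 0, "hand": 40}, {"x": 0, "y": 0, "z": -30, "roll": 0, "hand": 40}, {"x": 0, "y": 0, "z": -12, "roll": 0, "hand": 40}, {"x": 0, "y": 0, "z": 0, "roll": 0, "hand": 40}, {"x": 0, "y": 0, "z": 0, "roll": 0, "hand": 40}], force=10)

```text
time: 2.8
position: [0.4853, 0.017, 0.1913]
tool_rot: [0.619, 3.079, 0.001]
ft_force: [1.4, 0.1, 0.2]
grip_width: 0.473
grip_force: 0.0
```

Call:
send_rows(rows=[{"x": 0, "y": 0, "z": -11, "roll": 0, "hand": 40}, {"x": 0, "y": 0, "z": -10, "roll": 0, "hand": 40}, {"x": 0, "y": 0, "z": 0, "roll": 0, "hand": 40}, {"x": 0, "y": 0, "z": 0, "roll": 0, "hand": 5}, {"x": 0, "y": 0, "z": 0, "roll": 0, "hand": 5}, {"x": 0, "y": 0, "z": 0, "roll": 0, "hand": 5}, {"x": 0, "y": 0, "z": 0, "roll": 0, "hand": 5}, {"x": 0, "y": 0, "z": 0, "roll": 0, "hand": 5}])

```text
time: 3.6
position: [0.485, 0.0163, 0.1695]
tool_rot: [0.621, 3.079, 0.0]
ft_force: [0.2, 0.4, 0.7]
grip_width: 0.127
grip_force: 10.0
```

Call:
send_rows(rows=[{"x": 0, "y": 0, "z": 40, "roll": 0, "hand": 5}, {"x": 0, "y": 0, "z": 40, "roll": 0, "hand": 5}, {"x": -9, "y": -39, "z": 0, "roll": -7, "hand": 5}, {"x": -9, "y": -39, "z": 0, "roll": -7, "hand": 5}, {"x": -9, "y": -39, "z": 0, "roll": -7, "hand": 5}, {"x": -9, "y": -39, "z": 0, "roll": -7, "hand": 5}, {"x": -9, "y": -39, "z": 0, "roll": -7, "hand": 5}, {"x": -9, "y": -39, "z": 0, "roll": -7, "hand": 5}, {"x": -9, "y": -39, "z": 0, "roll": -6, "hand": 5}, {"x": -10, "y": -41, "z": 0, "roll": -6, "hand": 5}])

```text
time: 4.6
position: [0.4114, -0.2989, 0.2496]
tool_rot: [1.955, 2.458, 0.002]
ft_force: [1.1, -0.0, -1.5]
grip_width: 0.126
grip_force: 10.0
```

Call:
send_rows(rows=[{"x": 0, "y": 0, "z": -40, "roll": 0, "hand": 5}, {"x": 0, "y": 0, "z": -40, "roll": 0, "hand": 5}, {"x": 0, "y": 0, "z": -40, "roll": 0, "hand": 5}, {"x": 0, "y": 0, "z": -20, "roll": 0, "hand": 5}, {"x": 0, "y": 0, "z": 0, "roll": 0, "hand": 5}, {"x": 0, "y": 0, "z": 0, "roll": 0, "hand": 5}])

```text
time: 5.2
position: [0.412, -0.2981, 0.1098]
tool_rot: [1.951, 2.462, -0.001]
ft_force: [1.0, -0.5, 0.4]
grip_width: 0.127
grip_force: 10.0
```

Call:
send_rows(rows=[{"x": 0, "y": 0, "z": -15, "roll": 0, "hand": 5}, {"x": 0, "y": 0, "z": -12, "roll": 0, "hand": 5}, {"x": 0, "y": 0, "z": -7, "roll": 0, "hand": 5}, {"x": 0, "y": 0, "z": 0, "roll": 0, "hand": 5}, {"x": 0, "y": 0, "z": 0, "roll": 0, "hand": 5}, {"x": 0, "y": 0, "z": 0, "roll": 0, "hand": 40}, {"x": 0, "y": 0, "z": 0, "roll": 0, "hand": 40}, {"x": 0, "y": 0, "z": 0, "roll": 0, "hand": 40}])

```text
time: 6.0
position: [0.4119, -0.2978, 0.0754]
tool_rot: [1.951, 2.462, 0.0]
ft_force: [0.2, 0.2, -0.4]
grip_width: 0.319
grip_force: 0.0
```

Call:
send_rows(rows=[{"x": 0, "y": 0, "z": 20, "roll": 0, "hand": 40}, {"x": 0, "y": 0, "z": 50, "roll": 0, "hand": 40}, {"x": 0, "y": 0, "z": 50, "roll": 0, "hand": 40}, {"x": 0, "y": 0, "z": 50, "roll": 0, "hand": 40}, {"x": 0, "y": 0, "z": 45, "roll": 0, "hand": 40}])

```text
time: 6.5
position: [0.4115, -0.298, 0.2929]
tool_rot: [1.951, 2.46, 0.002]
ft_force: [1.5, 0.3, 0.1]
grip_width: 0.463
grip_force: 0.0
```

Call:
send_rows(rows=[{"x": 14, "y": 29, "z": 0, "roll": 7.2, "hand": 40}, {"x": 14, "y": 29, "z": 0, "roll": 7.2, "hand": 40}, {"x": 14, "y": 29, "z": 0, "roll": 7.2, "hand": 40}, {"x": 14, "y": 29, "z": 0, "roll": 7.2, "hand": 40}, {"x": 14, "y": 29, "z": 0, "roll": 7.2, "hand": 40}, {"x": 14, "y": 29, "z": 0, "roll": 7.2, "hand": 40}, {"x": 14, "y": 29, "z": 0, "roll": 7.2, "hand": 40}, {"x": 14, "y": 29, "z": 0, "roll": 7.2, "hand": 40}, {"x": 0, "y": 0, "z": 0, "roll": 0, "hand": 40}, {"x": 0, "y": 0, "z": 0, "roll": 0, "hand": 40}])

```text
time: 7.5
position: [0.5238, -0.0654, 0.2901]
tool_rot: [-0.523, -3.097, 0.001]
ft_force: [0.5, 0.2, -0.6]
grip_width: 0.459
grip_force: 0.0
```

```bash
python3 - <<'E'
from h import *
import pickle
c=get_calibration('wrist');im=get_image('wrist');pickle.dump(c,open('w3.pkl','wb'));cv2.imwrite('pics/w3f.png',im)
t=get_image('top');cv2.imwrite('pics/top3.png',t)
print(get_state()['position'])
a=cv2.resize(im[20:270],None,fx=1.4,fy=1.4);b=cv2.resize(t[240:310,345:455],None,fx=3,fy=3)
o=np.zeros((350+210,800,3),np.uint8);o[:350,:784]=a;o[350:,:330]=b;cv2.imwrite('pics/w3.png',o)
E
```

```text
[ 0.52336978 -0.06713906  0.29030591]
```

View pics/w3.png

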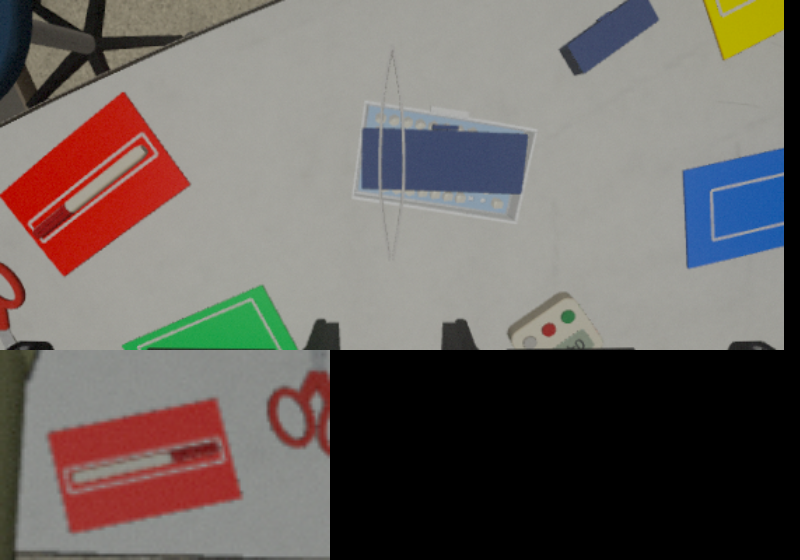

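The marker sits inside the red outline. The forceps ends are at crop (392,50) and (391,260), and the slide box corners at (362,127), (528,133), (523,194) and (361,188). The pile is undisturbed.

```bash
python3 - <<'E'
from h import *
import pickle
c=pickle.load(open('w3.pkl','rb'))
P=lambda L:np.array(L)/1.4+[0,20]
an=lambda d:round(np.degrees(np.arctan2(d[1],d[0]))%180,1)
w=cast(P([(392,50),(391,260),(393,157)]),.102,c)*1000;print('forceps',w[:2].mean(0),w[2],an(w[1]-w[0]))
for n,z,L in(('slide',.097,[(362,127),(528,133),(523,194),(361,188)]),('tip',.065,[(365,102),(537,129),(517,222),(353,198)])):
    w=cast(P(L),z,c)*1000;print(n,w.mean(0).round(1),an(w[1]-w[0]),an(w[2]-w[3]),np.linalg.norm(np.roll(w,-1,0)-w,axis=1).round())
c=get_calibration('top');im=cv2.imread('pics/top3.png')
c2=pickle.load(open('w3.pkl','rb'));im2=cv2.imread('pics/w3f.png')
K=np.ones((15,15),np.uint8)
m=hsv(im2,(0,120,60),(10,255,255))|hsv(im2,(170,120,60),(180,255,255))
print('red',*rect(cv2.morphologyEx(m,cv2.MORPH_CLOSE,K),.003,c2,(0,75,140,220)))
E
```

```text
forceps [465.50832697 -44.83674396] [463.62701456 -43.21597195] 160.7
slide [476.3 -14.4] 69.2 68.9 [101.  37. 102.  37.]
tip [481.9 -12.5] 62.7 62.6 [117.  65. 117.  65.]
red [ 406.9 -302.5] 102.6 [162.9  94.9]
```

Call:
send_rows(rows=[{"x": -30, "y": 12, "z": 0, "roll": 0, "hand": 40}, {"x": -29, "y": 11, "z": 0, "roll": 0, "hand": 40}, {"x": 0, "y": 0, "z": -35, "roll": 0, "hand": 40}, {"x": 0, "y": 0, "z": -35, "roll": 0, "hand": 40}, {"x": 0, "y": 0, "z": -30, "roll": 0, "hand": 40}, {"x": 0, "y": 0, "z": 0, "roll": 0, "hand": 40}, {"x": 0, "y": 0, "z": 0, "roll": 0, "hand": 40}])

```text
time: 8.3
position: [0.4647, -0.0438, 0.1909]
tool_rot: [-0.527, -3.097, 0.0]
ft_force: [0.9, -0.8, -0.1]
grip_width: 0.463
grip_force: 0.0
```

Call:
send_rows(rows=[{"x": 0, "y": 0, "z": -11, "roll": 0, "hand": 40}, {"x": 0, "y": 0, "z": -10, "roll": 0, "hand": 40}, {"x": 0, "y": 0, "z": 0, "roll": 0, "hand": 40}, {"x": 0, "y": 0, "z": 0, "roll": 0, "hand": 5}, {"x": 0, "y": 0, "z": 0, "roll": 0, "hand": 5}, {"x": 0, "y": 0, "z": 0, "roll": 0, "hand": 5}, {"x": 0, "y": 0, "z": 0, "roll": 0, "hand": 5}, {"x": 0, "y": 0, "z": 0, "roll": 0, "hand": 5}])

```text
time: 9.1
position: [0.465, -0.0428, 0.1696]
tool_rot: [0.524, 3.097, 0.0]
ft_force: [0.6, -0.2, 1.4]
grip_width: 0.178
grip_force: 10.0
```

Call:
send_rows(rows=[{"x": 0, "y": 0, "z": 40, "roll": 0, "hand": 5}, {"x": 0, "y": 0, "z": 40, "roll": 0, "hand": 5}, {"x": -4, "y": 38, "z": 0, "roll": -6.8, "hand": 5}, {"x": -4, "y": 38, "z": 0, "roll": -6.8, "hand": 5}, {"x": -4, "y": 38, "z": 0, "roll": -6.8, "hand": 5}, {"x": -4, "y": 38, "z": 0, "roll": -6.8, "hand": 5}, {"x": -4, "y": 38, "z": 0, "roll": -6.8, "hand": 5}, {"x": -4, "y": 38, "z": 0, "roll": -6.8, "hand": 5}, {"x": -4, "y": 38, "z": 0, "roll": -6.8, "hand": 5}, {"x": -4, "y": 38, "z": 0, "roll": -6.8, "hand": 5}])

```text
time: 10.1
position: [0.4324, 0.2627, 0.2493]
tool_rot: [-1.888, -2.511, -0.0]
ft_force: [0.4, 0.4, -0.7]
grip_width: 0.179
grip_force: 10.0
```

Call:
send_rows(rows=[{"x": -5, "y": 40, "z": 0, "roll": -6.8, "hand": 5}, {"x": 0, "y": 0, "z": -40, "roll": 0, "hand": 5}, {"x": 0, "y": 0, "z": -40, "roll": 0, "hand": 5}, {"x": 0, "y": 0, "z": -40, "roll": 0, "hand": 5}, {"x": 0, "y": 0, "z": -20, "roll": 0, "hand": 5}, {"x": 0, "y": 0, "z": 0, "roll": 0, "hand": 5}, {"x": 0, "y": 0, "z": 0, "roll": 0, "hand": 5}])

```text
time: 10.8
position: [0.4281, 0.3014, 0.1097]
tool_rot: [2.028, 2.4, 0.0]
ft_force: [-0.3, -0.1, -0.1]
grip_width: 0.18
grip_force: 10.0
```

Call:
send_rows(rows=[{"x": 0, "y": 0, "z": -15, "roll": 0, "hand": 5}, {"x": 0, "y": 0, "z": -12, "roll": 0, "hand": 5}, {"x": 0, "y": 0, "z": -7, "roll": 0, "hand": 5}, {"x": 0, "y": 0, "z": 0, "roll": 0, "hand": 5}, {"x": 0, "y": 0, "z": 0, "roll": 0, "hand": 5}, {"x": 0, "y": 0, "z": 0, "roll": 0, "hand": 40}, {"x": 0, "y": 0, "z": 0, "roll": 0, "hand": 40}, {"x": 0, "y": 0, "z": 0, "roll": 0, "hand": 40}])

```text
time: 11.6
position: [0.4279, 0.3013, 0.0755]
tool_rot: [2.028, 2.4, 0.001]
ft_force: [0.2, -0.4, 1.1]
grip_width: 0.369
grip_force: 0.0
```

Call:
send_rows(rows=[{"x": 0, "y": 0, "z": 20, "roll": 0, "hand": 40}, {"x": 0, "y": 0, "z": 50, "roll": 0, "hand": 40}, {"x": 0, "y": 0, "z": 50, "roll": 0, "hand": 60}, {"x": 0, "y": 0, "z": 50, "roll": 0, "hand": 60}, {"x": 0, "y": 0, "z": 45, "roll": 0, "hand": 60}, {"x": 25, "y": 0, "z": 0, "roll": 0, "hand": 60}, {"x": 25, "y": 0, "z": 0, "roll": 0, "hand": 60}, {"x": 25, "y": 0, "z": 0, "roll": 0, "hand": 60}, {"x": 0, "y": 0, "z": 0, "roll": 0, "hand": 60}])

```text
time: 12.5
position: [0.5055, 0.2999, 0.2901]
tool_rot: [2.03, 2.395, 0.001]
ft_force: [0.0, 0.3, 0.3]
grip_width: 0.69
grip_force: 0.0
```

```bash
python3 - <<'E'
from h import *
import pickle
c=get_calibration('wrist');im=get_image('wrist');pickle.dump(c,open('w4.pkl','wb'));cv2.imwrite('pics/w4.png',im)
t=get_image('top');cv2.imwrite('pics/top4.png',t)
s=get_state();print(s['position'],s['tool_rot'])
K=np.ones((11,11),np.uint8)
m=cv2.morphologyEx(hsv(im,(22,120,60),(35,255,255)),cv2.MORPH_CLOSE,K)
print('yellow',*rect(m,.003,c,(0,0,560,260)))
E
```

```text
[0.50274581 0.30101711 0.28989173] [-2.02830929e+00 -2.39867213e+00  1.61723246e-03]
yellow [424.3 301.4] 99.5 [154.3  89.9]
```

View pics/w4.png

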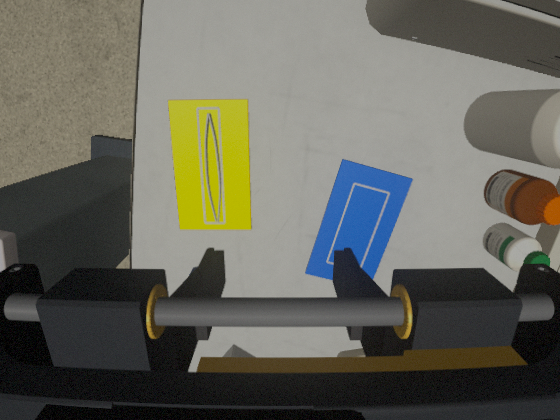

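The forceps lie inside the yellow outline at (213,165), lined up with it and a few mm to one side. Next is the slide box.

Call:
send_rows(rows=[{"x": -3, "y": -35, "z": 0, "roll": -3.4, "hand": 60}, {"x": -3, "y": -35, "z": 0, "roll": -3.4, "hand": 60}, {"x": -3, "y": -35, "z": 0, "roll": -3.4, "hand": 60}, {"x": -3, "y": -35, "z": 0, "roll": -3.4, "hand": 60}, {"x": -3, "y": -35, "z": 0, "roll": -3.4, "hand": 60}, {"x": -3, "y": -35, "z": 0, "roll": -3.4, "hand": 60}, {"x": -3, "y": -35, "z": 0, "roll": -3.4, "hand": 60}, {"x": -3, "y": -35, "z": 0, "roll": -3.4, "hand": 60}, {"x": -3, "y": -35, "z": 0, "roll": -3.4, "hand": 60}, {"x": 0, "y": 0, "z": 0, "roll": 0, "hand": 60}])

```text
time: 13.6
position: [0.4747, -0.0194, 0.2907]
tool_rot: [2.597, 1.767, 0.0]
ft_force: [0.9, -0.0, 0.2]
grip_width: 0.69
grip_force: 0.0
```

```bash
python3 - <<'E'
from h import *
import pickle
c=pickle.load(open('w4.pkl','rb'))
w=cast([(343,160),(412,179),(306,273)],.003,c)*1000;print('blue',(w[1]+w[2])/2,w)
im=cv2.imread('pics/w4.png');m=hsv(im,(0,0,0),(180,255,90))
w=cast([(209,112),(217,221)],.008,c)*1000;print('forceps',w.mean(0))
w=cast([(199,108),(220,108),(225,223),(205,224)],.003,c)*1000;print('outline',w.mean(0))
t=cv2.imread('pics/top4.png');ct=get_calibration('top');m=hsv(t,(110,80,30),(130,255,255));print('slide top',*rect(m,.097,ct,(255,225,315,275)))
E
```

```text
blue [611.57714084 255.56152974] [[575.24932252 335.62035451]
 [662.62950381 327.54887396]
 [560.52477786 183.57418553]]
forceps [427.53999564 301.22126311]
outline [425.66950005 300.50103498]
slide top [478.9 -14.2] 69.0 [97.  36.4]
```

Call:
send_rows(rows=[{"x": 0, "y": 0, "z": -40, "roll": 0, "hand": 60}, {"x": 0, "y": 0, "z": -40, "roll": 0, "hand": 60}, {"x": 0, "y": 0, "z": -40, "roll": 0, "hand": 60}, {"x": 0, "y": 0, "z": -15, "roll": 0, "hand": 60}, {"x": 0, "y": 0, "z": -8, "roll": 0, "hand": 60}, {"x": 0, "y": 0, "z": -7, "roll": 0, "hand": 60}, {"x": 0, "y": 0, "z": 0, "roll": 0, "hand": 60}, {"x": 0, "y": 0, "z": 0, "roll": 0, "hand": 60}])

```text
time: 14.4
position: [0.4765, -0.0136, 0.1412]
tool_rot: [2.588, 1.779, 0.003]
ft_force: [0.9, 0.3, 0.6]
grip_width: 0.691
grip_force: 0.0
```

Call:
send_rows(rows=[{"x": 0, "y": 0, "z": 0, "roll": 0, "hand": 25}, {"x": 0, "y": 0, "z": 0, "roll": 0, "hand": 25}, {"x": 0, "y": 0, "z": 0, "roll": 0, "hand": 25}, {"x": 0, "y": 0, "z": 0, "roll": 0, "hand": 25}, {"x": 0, "y": 0, "z": 0, "roll": 0, "hand": 25}, {"x": 0, "y": 0, "z": 0, "roll": 0, "hand": 25}], force=20)

```text
time: 15.0
position: [0.4761, -0.0138, 0.1405]
tool_rot: [2.589, 1.779, 0.001]
ft_force: [0.2, -0.2, 0.2]
grip_width: 0.417
grip_force: 20.6
```

Call:
send_rows(rows=[{"x": 0, "y": 0, "z": 20, "roll": 0, "hand": 25}, {"x": 0, "y": 0, "z": 40, "roll": 0, "hand": 25}, {"x": 0, "y": 0, "z": 40, "roll": 0, "hand": 25}, {"x": 15, "y": 30, "z": 0, "roll": 1.7, "hand": 25}, {"x": 15, "y": 30, "z": 0, "roll": 1.7, "hand": 25}, {"x": 15, "y": 30, "z": 0, "roll": 1.7, "hand": 25}, {"x": 15, "y": 30, "z": 0, "roll": 1.7, "hand": 25}, {"x": 15, "y": 30, "z": 0, "roll": 1.7, "hand": 25}, {"x": 15, "y": 30, "z": 0, "roll": 1.7, "hand": 25}, {"x": 15, "y": 30, "z": 0, "roll": 1.7, "hand": 25}])

```text
time: 16.0
position: [0.5808, 0.1974, 0.2394]
tool_rot: [-2.389, -2.04, 0.003]
ft_force: [0.3, -0.3, -1.2]
grip_width: 0.417
grip_force: 20.6
```

Call:
send_rows(rows=[{"x": 15, "y": 30, "z": 0, "roll": 1.7, "hand": 25}, {"x": 15, "y": 30, "z": 0, "roll": 1.7, "hand": 25}, {"x": 0, "y": 0, "z": 0, "roll": 0, "hand": 25}, {"x": 0, "y": 0, "z": -40, "roll": 0, "hand": 25}, {"x": 0, "y": 0, "z": -40, "roll": 0, "hand": 25}, {"x": 0, "y": 0, "z": -40, "roll": 0, "hand": 25}, {"x": 0, "y": 0, "z": -20, "roll": 0, "hand": 25}, {"x": 0, "y": 0, "z": 0, "roll": 0, "hand": 25}, {"x": 0, "y": 0, "z": 0, "roll": 0, "hand": 25}])

```text
time: 16.9
position: [0.6108, 0.2558, 0.1004]
tool_rot: [2.329, 2.108, -0.001]
ft_force: [0.4, 0.1, -1.1]
grip_width: 0.415
grip_force: 20.6
```

Next: lower 21 mm, release and lift.

Call:
send_rows(rows=[{"x": 1, "y": 0, "z": -10, "roll": 0, "hand": 25}, {"x": 0, "y": 0, "z": -7, "roll": 0, "hand": 25}, {"x": 0, "y": 0, "z": -4, "roll": 0, "hand": 25}, {"x": 0, "y": 0, "z": 0, "roll": 0, "hand": 25}, {"x": 0, "y": 0, "z": 0, "roll": 0, "hand": 25}, {"x": 0, "y": 0, "z": 0, "roll": 0, "hand": 60}, {"x": 0, "y": 0, "z": 0, "roll": 0, "hand": 60}, {"x": 0, "y": 0, "z": 0, "roll": 0, "hand": 60}, {"x": 0, "y": 0, "z": 0, "roll": 0, "hand": 60}])

```text
time: 17.8
position: [0.612, 0.2563, 0.0796]
tool_rot: [2.329, 2.108, 0.001]
ft_force: [-0.8, 0.6, -0.6]
grip_width: 0.654
grip_force: 0.0
```

Call:
send_rows(rows=[{"x": 0, "y": 0, "z": 20, "roll": 0, "hand": 60}, {"x": 0, "y": 0, "z": 50, "roll": 0, "hand": 60}, {"x": 0, "y": 0, "z": 50, "roll": 0, "hand": 87}, {"x": 0, "y": 0, "z": 50, "roll": 0, "hand": 87}, {"x": 0, "y": 0, "z": 40, "roll": 0, "hand": 87}, {"x": -12, "y": -30, "z": 0, "roll": -2.5, "hand": 87}, {"x": -12, "y": -30, "z": 0, "roll": -2.5, "hand": 87}, {"x": -12, "y": -30, "z": 0, "roll": -2.5, "hand": 87}, {"x": -12, "y": -30, "z": 0, "roll": -2.5, "hand": 87}])

```text
time: 18.7
position: [0.5633, 0.135, 0.2895]
tool_rot: [2.505, 1.895, 0.001]
ft_force: [0.2, -0.2, -0.4]
grip_width: 0.993
grip_force: 0.0
```

Call:
send_rows(rows=[{"x": -12, "y": -30, "z": 0, "roll": -2.5, "hand": 87}, {"x": -12, "y": -30, "z": 0, "roll": -2.5, "hand": 87}, {"x": -12, "y": -30, "z": 0, "roll": -2.5, "hand": 87}, {"x": 10, "y": -30, "z": 0, "roll": -2.5, "hand": 87}, {"x": 10, "y": -28, "z": 0, "roll": -1.8, "hand": 87}, {"x": 0, "y": 0, "z": 0, "roll": 0, "hand": 87}, {"x": 0, "y": 0, "z": 0, "roll": 0, "hand": 87}])

```text
time: 19.4
position: [0.5478, -0.0123, 0.2894]
tool_rot: [-2.687, -1.628, -0.0]
ft_force: [-0.2, 0.9, 0.3]
grip_width: 0.999
grip_force: 0.0
```

```bash
python3 - <<'E'
from h import *
import pickle
c=get_calibration('wrist');im=get_image('wrist');pickle.dump(c,open('w5.pkl','wb'))
t=get_image('top');cv2.imwrite('pics/top5.png',t)
s=get_state();print(s['position'],s['tool_rot'])
b=cv2.resize(t[175:225,150:330],None,fx=4,fy=4)
o=np.zeros((470,720,3),np.uint8);o[:270,:560]=im[:270];o[270:]=b;cv2.imwrite('pics/w5.png',o)
E
```

```text
[ 0.54767974 -0.01053     0.28922163] [-2.6837214e+00 -1.6318948e+00 -2.6449899e-04]
```

View pics/w5.png

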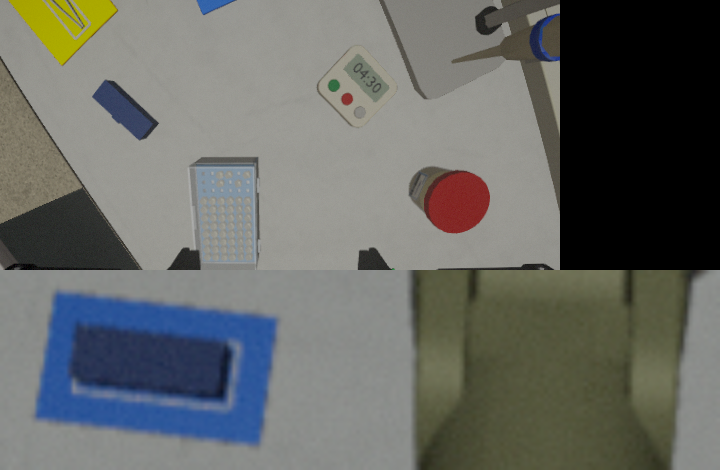

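The slide box is in the blue outline, at (150,360) in the lower panel. The tip box's far lid edge is at row 165, cols 190–258, with its sides parallel to the image columns, so the tool is aligned. I'll refine its centre now.

```bash
python3 - <<'E'
from h import *
import pickle
c=pickle.load(open('w5.pkl','rb'))
w=cast([(190,166),(258,166),(193,266),(258,266)],.065,c)*1000;print(w)
a=np.radians(62.6);L=np.array([np.cos(a),np.sin(a)]);N=np.array([-L[1],L[0]])
print('width',(w@N),'lat centre',(w@N)[:2].mean(),'long end',(w@L)); p=np.array([481.9,-13]);print('prior',p@N,p@L)
t=cv2.imread('pics/top5.png');ct=get_calibration('top')
m=hsv(t,(110,80,20),(130,255,110));print('slide',*rect(m,.035,ct,(160,178,225,222)))
E
```

```text
[[482.50279651  52.93602539]
 [541.76850811  21.76995987]
 [426.89444975 -41.17434785]
 [489.69632879 -73.56104212]]
width [-404.01225862 -470.97188584 -397.95188634 -468.6127105 ] lat centre -437.49207223141127 long end [269.04510088 268.64945614 159.9015144  160.04952018]
prior -433.82083129942185 210.2286762805649
slide [611.7 252.6] 84.0 [105.2  39.1]
```

Call:
send_rows(rows=[{"x": -33, "y": -1, "z": 0, "roll": 0, "hand": 87}, {"x": -32, "y": -2, "z": 0, "roll": 0, "hand": 87}, {"x": 0, "y": 0, "z": -45, "roll": 0, "hand": 87}, {"x": 0, "y": 0, "z": -45, "roll": 0, "hand": 87}, {"x": 0, "y": 0, "z": -44, "roll": 0, "hand": 87}, {"x": 0, "y": 0, "z": 0, "roll": 0, "hand": 87}, {"x": 0, "y": 0, "z": 0, "roll": 0, "hand": 87}])

```text
time: 20.2
position: [0.4828, -0.0139, 0.1558]
tool_rot: [-2.684, -1.632, 0.002]
ft_force: [0.1, -0.5, 1.2]
grip_width: 0.998
grip_force: 0.0
```

```bash
python3 - <<'E'
from h import *
s=get_state();print(s['position'],s['tool_rot'])
cv2.imwrite('pics/w6.png',get_image('wrist'))
E
```

```text
[ 0.48282949 -0.01394917  0.15577783] [-2.68435331e+00 -1.63200749e+00  1.53773366e-03]
```

View pics/w6.png

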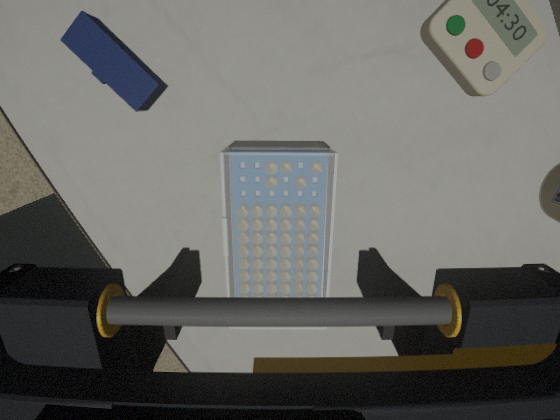

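The lid spans cols 221–338 (centre 279.5), and the fingers' inner faces are at about 200 and 359. The tip box is centred and aligned, so I'll descend.

Call:
send_rows(rows=[{"x": 0, "y": 0, "z": -12, "roll": 0, "hand": 87}, {"x": 0, "y": 0, "z": -12, "roll": 0, "hand": 87}, {"x": 0, "y": 0, "z": -12, "roll": 0, "hand": 87}, {"x": 0, "y": 0, "z": -12, "roll": 0, "hand": 87}, {"x": 0, "y": 0, "z": -12, "roll": 0, "hand": 87}, {"x": 0, "y": 0, "z": -8, "roll": 0, "hand": 87}, {"x": 0, "y": 0, "z": 0, "roll": 0, "hand": 87}, {"x": 0, "y": 0, "z": 0, "roll": 0, "hand": 87}])

```text
time: 21.05
position: [0.4829, -0.0149, 0.0872]
tool_rot: [2.686, 1.63, -0.001]
ft_force: [-0.2, -0.2, 0.2]
grip_width: 1.0
grip_force: 0.0
```

Call:
send_rows(rows=[{"x": 0, "y": 0, "z": 0, "roll": 0, "hand": 50}, {"x": 0, "y": 0, "z": 0, "roll": 0, "hand": 50}, {"x": 0, "y": 0, "z": 0, "roll": 0, "hand": 50}, {"x": 0, "y": 0, "z": 0, "roll": 0, "hand": 50}, {"x": 0, "y": 0, "z": 0, "roll": 0, "hand": 50}], force=25)

```text
time: 21.55
position: [0.483, -0.0146, 0.0876]
tool_rot: [-2.686, -1.63, -0.001]
ft_force: [-0.5, 0.3, 2.3]
grip_width: 0.757
grip_force: 25.0
```

Call:
send_rows(rows=[{"x": 0, "y": 0, "z": 15, "roll": 0, "hand": 50}, {"x": 0, "y": 0, "z": 40, "roll": 0, "hand": 50}, {"x": 0, "y": 0, "z": 45, "roll": 0, "hand": 50}, {"x": 13, "y": -31, "z": 0, "roll": 4, "hand": 50}, {"x": 13, "y": -31, "z": 0, "roll": 4, "hand": 50}, {"x": 13, "y": -31, "z": 0, "roll": 4, "hand": 50}, {"x": 13, "y": -31, "z": 0, "roll": 4, "hand": 50}, {"x": 13, "y": -31, "z": 0, "roll": 4, "hand": 50}, {"x": 13, "y": -31, "z": 0, "roll": 4, "hand": 50}, {"x": 13, "y": -31, "z": 0, "roll": 4, "hand": 50}])

```text
time: 22.55
position: [0.574, -0.2327, 0.1867]
tool_rot: [-2.207, -2.234, 0.001]
ft_force: [-0.4, 1.2, -1.3]
grip_width: 0.756
grip_force: 25.0
```

Call:
send_rows(rows=[{"x": 15, "y": -33, "z": 0, "roll": 4, "hand": 50}, {"x": 0, "y": 0, "z": 0, "roll": 0, "hand": 50}, {"x": 0, "y": 0, "z": -40, "roll": 0, "hand": 50}, {"x": 0, "y": 0, "z": -35, "roll": 0, "hand": 50}, {"x": 0, "y": 0, "z": 0, "roll": 0, "hand": 50}, {"x": 0, "y": 0, "z": 0, "roll": 0, "hand": 50}])

```text
time: 23.15
position: [0.5885, -0.2643, 0.1121]
tool_rot: [-2.131, -2.306, 0.001]
ft_force: [0.1, -1.3, -1.1]
grip_width: 0.756
grip_force: 25.0
```

```bash
python3 - <<'E'
from h import *
s=get_state();print(s['position'],s['tool_rot'])
c=get_calibration('wrist');im=get_image('wrist');cv2.imwrite('pics/w7.png',im)
import pickle;pickle.dump(c,open('w7.pkl','wb'))
E
```

```text
[ 0.58851052 -0.26426616  0.11210956] [-2.13133449e+00 -2.30628611e+00  1.18969500e-03]
```

View pics/w7.png

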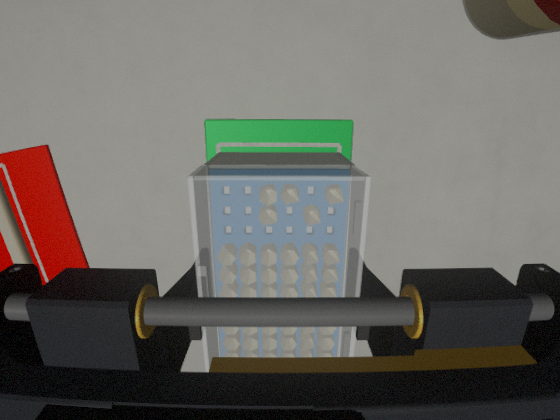

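The green mat's near edge is at row 120, cols 206–353 (centre 279.5), square to the box. I'll check the position along its length.

```bash
python3 - <<'E'
from h import *
import pickle
c=pickle.load(open('w7.pkl','rb'))
w=cast([(206,120.5),(353,120.5)],.003,c)*1000;print(w)
d=w[1]-w[0];a=np.arctan2(d[1],d[0]);print(np.degrees(a),np.linalg.norm(d))
print('centre',w.mean(0)+77.5*np.array([np.sin(a),-np.cos(a)]))
E
```

```text
[[ 537.54727216 -191.98197965]
 [ 625.87107857 -184.92343612]]
4.569176518670584 88.60540511507082
centre [ 587.88303263 -265.7064035 ]
```

Call:
send_rows(rows=[{"x": 0, "y": -1, "z": -10, "roll": 0, "hand": 50}, {"x": 0, "y": -1, "z": -7, "roll": 0, "hand": 50}, {"x": 0, "y": 0, "z": -4, "roll": 0, "hand": 50}, {"x": 0, "y": 0, "z": 0, "roll": 0, "hand": 50}, {"x": 0, "y": 0, "z": 0, "roll": 0, "hand": 50}, {"x": 0, "y": 0, "z": 0, "roll": 0, "hand": 87}, {"x": 0, "y": 0, "z": 0, "roll": 0, "hand": 87}, {"x": 0, "y": 0, "z": 0, "roll": 0, "hand": 87}, {"x": 0, "y": 0, "z": 0, "roll": 0, "hand": 87}, {"x": 0, "y": 0, "z": 0, "roll": 0, "hand": 87}])

```text
time: 24.2
position: [0.5889, -0.2668, 0.0914]
tool_rot: [2.132, 2.307, 0.0]
ft_force: [-0.4, -0.1, 0.2]
grip_width: 0.991
grip_force: 0.0
```

Call:
send_rows(rows=[{"x": 0, "y": 0, "z": 15, "roll": 0, "hand": 87}, {"x": 0, "y": 0, "z": 25, "roll": 0, "hand": 87}, {"x": 0, "y": 0, "z": 45, "roll": 0, "hand": 87}, {"x": 0, "y": 0, "z": 45, "roll": 0, "hand": 87}, {"x": 0, "y": 0, "z": 50, "roll": 0, "hand": 87}, {"x": -25, "y": 40, "z": 0, "roll": 0, "hand": 87}, {"x": -25, "y": 40, "z": 0, "roll": 0, "hand": 87}, {"x": -25, "y": 40, "z": 0, "roll": 0, "hand": 87}, {"x": -25, "y": 40, "z": 0, "roll": 0, "hand": 87}, {"x": 0, "y": 0, "z": 0, "roll": 0, "hand": 87}])

```text
time: 25.2
position: [0.4865, -0.1011, 0.272]
tool_rot: [-2.121, -2.313, -0.006]
ft_force: [0.4, 0.1, 0.4]
grip_width: 1.002
grip_force: 0.0
```

Call:
send_rows(rows=[{"x": 0, "y": 40, "z": 0, "roll": 0, "hand": 87}, {"x": 0, "y": 40, "z": 0, "roll": 0, "hand": 87}, {"x": 0, "y": 0, "z": 0, "roll": 0, "hand": 87}, {"x": 0, "y": 0, "z": 0, "roll": 0, "hand": 87}])

```text
time: 25.6
position: [0.4892, -0.0268, 0.2721]
tool_rot: [2.13, 2.308, 0.001]
ft_force: [-0.6, -0.5, -0.0]
grip_width: 0.998
grip_force: 0.0
```

```bash
python3 - <<'E'
from h import *
t=get_image('top');cv2.imwrite('pics/top8.png',cv2.resize(t[150:310,125:475],None,fx=2.28,fy=2.28,interpolation=cv2.INTER_CUBIC))
E
```

```text
(no output)
```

View pics/top8.png

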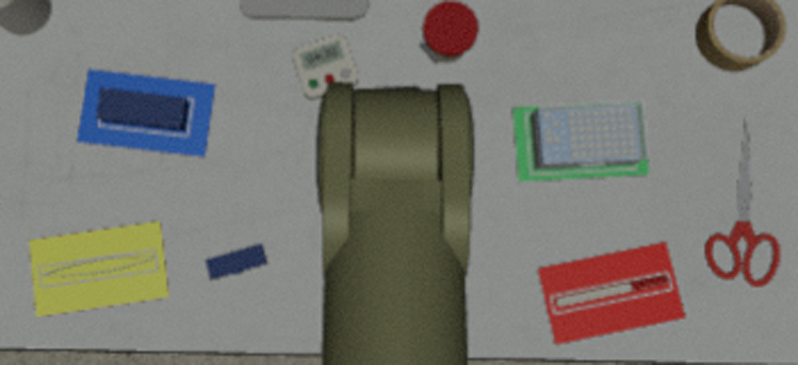

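All four items are in their outlines: slide box (145,110), forceps (100,267), tip box (590,135) and marker (610,290). The timer (325,65) and cup (450,28) are where they were. I'll hand it in.

```bash
python3 -c "
from bench import *
print(close_job())"
```

```text
the job is handed in; nothing more can be done
None
```

I took the pile apart in order, set the marker, forceps, slide box and tip box each on its own mat, and handed the job in at about 26 s; the last top view shows everything in its outline with the timer and cup unmoved, but the hand-in returned no pass/fail result.

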